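# Hang the long hanger arm on the slotted stand

## Task

Hang the longer of the two loose steel hanger arms on the grey slotted stand: press its two hook tabs into the upper pair of slots, then down until they are fully seated and the arm hangs by itself, sticking out level from the stand. Leave the shorter arm where it stands.

Things in the scene. Friction and masses are not known exactly. Their poses are not given: they have to be found in the camera images.
- long_arm_centre (a point): Grip point of the long hanger arm (180 g): plain steel bar 140 long, 14 wide, 36 mm high, standing on its lower edge; at one end an 80 wide, 58 high, 4 mm thick upright cross plate with hook tabs, at the other an upturned stop 54 mm high. Point: mid-width, 18 mm above the underside, 75 mm from the plate's back face. x along the bar to the plate and tabs, y across, z up.
- long_arm_hooks (a point): On the back face of the long arm's cross plate, midway between its 2 hook tabs, level with their shanks' undersides: 75 mm along x and 26 mm above the grip point; same axes. Tabs: 48 mm apart (centres), 10 wide; shank 6 mm thick, reaching about 15 mm out of the back face, then a lip flared down to 13 mm below the shank's underside (tab 19 mm high).
- upper_slots (a point): Front face of the fixed stand's panel (120 wide, 206 high, 5 mm thick), midway between the 2 upper slots, at their lower edges, 150 mm above the bench. x into the panel, away from the arm's side, z up. Through slots 26 wide, 36 mm high, centres 48 apart; an equal pair 70 mm lower stays empty. Foot 8 mm thick, 104 mm to the front. A seated arm's hooks point and axes coincide with these.
- short_arm_centre (a point): Grip point of the short hanger arm: same design, only 75 mm long, to be left alone. Point: mid-width of its bar, 18 mm above its underside, 40 mm from its cross plate's back face. x along the bar to its hook tabs, z up.

How it is judged:
At the end, for the whole second after the job is handed in: The long arm hangs in the upper slots: its hooks point lies within 8 mm in front of to 6 mm behind the slots point, 12 mm sideways and 6 mm in height of it; the arm is level and square to the panel within about 10 degrees; the short arm is within 30 mm of where it stood (x of long_arm_hooks in the frame of upper_slots between -0.008 and 0.006 m and y of long_arm_hooks in the frame of upper_slots between -0.012 and 0.012 m and z of long_arm_hooks in the frame of upper_slots between -0.006 and 0.006 m and angle between long_arm_hooks's own z axis and vertical below 0.18 rad and angle between the x axis of long_arm_hooks and the x axis of upper_slots, either way round below 0.18 rad and distance of short_arm_centre from where it was at the start of the episode below 0.03 m); the robot touches nothing.
It fails at once if the short arm is moved by more than 30 mm (distance of short_arm_centre from where it was at the start of the episode above 0.03 m).
It also fails if it takes over 35 s, if anything falls off the work surface, if the arm or the gripper's body presses on something with over 40 N, if the wrist force passes 120 N, or if a joint passes its speed limit or range.

## Robot

A 6-joint arm with a two-finger parallel gripper is mounted at the origin on the work surface; the furniture and walls round the work are solid. World frame = base frame: x ahead of the robot, y to its left, z up, the work surface at z = 0. Lengths are in m, angles in rad, forces in N, time in s.
With the tool pointing down it reaches from about 0.35 to 0.775 m from the base axis. Payload 5.5 kg.
Tool frame: the origin (TCP) lies at the very end of the fingers, on their centre line; the grasp point (between the pads) lies env.pinch_z behind it (env.pinch_z is the distance from the TCP to the grasp point, in m); z points along the fingers, y is the line along which they close (so a half turn about z gives the same grasp; the last joint's range is limited). The gripper opens to 85 mm and grips with 20 to 120 N. Pads are 22 mm wide; open, the fingers measure 114 mm over their backs; the gripper's body (76 mm by 85 mm) begins 54 mm behind the grasp point. The pads swing forward as they close: fully open they stand 13 mm farther back than shut.
Start: joints at [-1.366, 0.313, 0.046, 1.304, 0, 1.431], TCP at [0.194, -0.541, 0.231] pointing down, gripper open.
Joint ranges: [-2.76, 2.76], [-0.86, 1.69], [-1.03, 1.26], [-2.2, 2.34], [-1.47, 1.5], [-3.14, 3.14]. Speed limits (rad/s): [2.57, 2.57, 3.14, 3.14, 3.14, 3.14].

## Interface

Orientations are given as a unit quaternion [w, x, y, z].
In Python, from workcell import env, eyes gives the robot as it stands.
- The arm moves only by the shell command python3 -m jog 'ROWS' [FORCE]. ROWS is JSON, one flat list of numbers, 7 for each row, row after row: the shift along the world's x, y, z as a fraction of full scale, then the turn, a rotation vector about the world's x, y, z as a fraction of full scale, then the opening, from -1 (shut) to 1 (fully open), so that 0 is half open. A call has 1 to 12 rows; each row is the pose to reach, as a shift and turn from the pose commanded when the call began, turning the shorter way round; what a row does not reach only later rows make up. Full scale, the value 1, is 20 cm for a shift and pi rad for a turn. A row lasts 1/12 s, in which the tool goes at most 41.7 mm and 7.16 degrees, less where a joint would pass 70% of its speed; a pose out of reach is approached as far as the arm can. A call with a number of a shift or a turn outside -1 to 1 is refused whole. A call with a gripper value outside its range is refused whole. The fingers move at their own pace and stop on an object; FORCE is the grip in N (left out, the last holds). Time passes only in rows, so rows that repeat a pose let the fingers close. It gives the time, the measured TCP pose, the force, the opening and the grip force at its end, in the units of the state.
- env.get_state(): the state, without advancing time (a new reading comes with each control period).
- eyes.read_camera(name): name is "scene" or "top" or "wrist"; returns (picture, depth): 480x640x3 uint8, red, green, blue; 480x640 float32, m along the optical axis (not along the pixel's ray), 0 where there is no reading.
- eyes.calibration(name): a dict with "fx", "fy", "cx", "cy" (pixels), "R" (3x3) and "t" (3): a world point X has camera coordinates R X + t; the wrist camera has in their place "tool_from_camera" (4x4, takes a point from camera to tool coordinates, whose origin is the TCP and whose axes are the flange's). Camera axes: x right, y down, z forward; pixel columns grow to the right and rows downward; lengths in m; the calibration is good to about 2 mm. A picture is of the moment at which its call begins: read the wrist's pose just before it. calibration takes no time and is no camera call.
- env.hand_in(): hands the job in; it is judged then, once.
The state is a dict: "clock": time; "joint_pos": joint angles; "qvel": joint speeds; "tau": joint torques, N m; "tcp_pos": TCP position; "orientation": TCP orientation; "wrist_force": force on the tool from outside, world axes, zero at the start; "ft_torque": the same for the moment, N m; "finger_gap": finger opening in m; "grip_force": force on a finger pad.
Only numpy, scipy, OpenCV 4.12 (cv2) and the standard library are available. Lean on these libraries where they do the work, as an engineer would, in place of code of your own. Each camera call takes 0.05 s, during which the arm holds its last target. There are 200 camera calls.

## Working session

There is one attempt and no reset: what is moved stays moved. The work goes in short steps, Python scripts to look and compute and a shell command to move; the robot and the scene stay as the last step left them, time stands still between calls to the robot, and variables do not carry over. Pictures are saved under pics/ and viewed, at most 10 in all, crops included, and the job is handed in when it is done.

```bash
mkdir -p pics; ls; cat > h.py <<'E'
import numpy as np,cv2
from workcell import env,eyes
def shot(n,f):
    p,d=eyes.read_camera(n); cv2.imwrite('pics/%s.png'%f,p[:,:,::-1]); np.save('pics/%s.npy'%f,d); return p,d
def cloud(n,d):
    c=eyes.calibration(n); v,u=np.mgrid[:480,:640]
    P=np.stack([(u-c['cx'])/c['fx']*d,(v-c['cy'])/c['fy']*d,d],-1)
    return (P-np.array(c['t']))@np.array(c['R'])
E
python3 - <<'E'
from h import *
s=env.get_state();print(s['clock'],s['tcp_pos'],s['orientation'],s['finger_gap'],env.pinch_z)
for n in('scene','top'):
    p,d=shot(n,n+'0');W=cloud(n,d);np.save('pics/W%s.npy'%n,W)
    c=eyes.calibration(n);print(n,-np.array(c['R']).T@np.array(c['t']),c['fx'])
E
```

```text
pics
0.0 [ 0.19423854 -0.54065028  0.23041002] [-9.13726185e-04  9.85174389e-01  1.71553455e-01 -1.39890689e-05] 0.08500382129582831 0.0187
scene [-0.22187562  0.516227    0.8047815 ] 562.6056912223843
top [ 0.38152569 -0.02618943  1.16662928] 519.6965882312737
```

View pics/scene0.png

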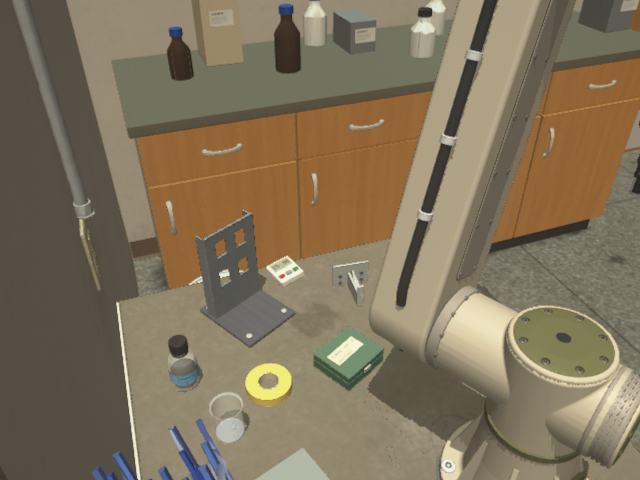

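View pics/top0.png

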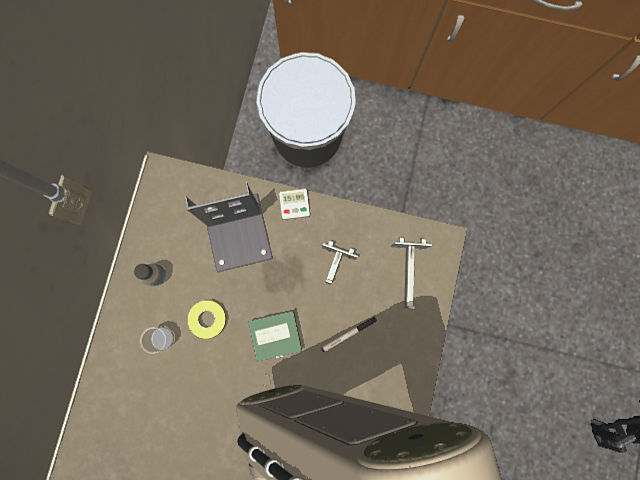

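The top view shows the long arm at (410,272) with its cross plate at (412,243), the short arm at (338,262), and the stand's panel at (222,208) with its foot facing the robot (240,245). In the scene view the short arm is at (352,280) and the stand at (235,265).

```bash
python3 - <<'E'
from h import *
W=np.load('pics/Wtop.npy');im=cv2.imread('pics/top0.png')
def box(n,u0,u1,v0,v1,z0,z1):
    m=np.zeros((480,640),bool);m[v0:v1,u0:u1]=1
    m&=(W[...,2]>z0)&(W[...,2]<z1);P=W[m]
    r=cv2.minAreaRect(P[:,:2].astype(np.float32)*1000)
    print(n,m.sum(),'mean',P.mean(0).round(4),'max/min',P.max(0).round(3),P.min(0).round(3),'rect',np.round(r[0],1),np.round(r[1],1),round(r[2],1)); print(cv2.boxPoints(r).round(0).tolist())
    return P
print('table',W[300:310,240:250,2].mean(), W[290,380])
box('long all',385,440,225,315,.02,.09)
box('long bar',385,440,252,298,.025,.047)
box('long plate',385,440,230,258,.05,.075)
box('long stop',385,440,292,315,.045,.065)
box('short',315,365,230,290,.02,.09)
box('short plate',315,365,230,290,.05,.075)
box('foot',195,285,180,280,.004,.012)
box('panel',180,270,175,240,.03,.22)
P=box('paneltop',180,270,175,240,.19,.22)
W=np.load('pics/Wscene.npy')
box('panel scene',190,265,205,320,.03,.22)
box('foot scene',190,300,270,345,.004,.012)
E
```

```text
table 0.0006506728580064003 [ 0.4253957  -0.17430211 -0.00073556]
long all 678 mean [ 0.4711 -0.2372  0.0402] max/min [ 0.536 -0.202  0.063] [ 0.384 -0.28   0.02 ] rect [ 463.8 -250.4] [153.7  75.7] 9.2
[[382.0, -225.0], [394.0, -300.0], [546.0, -275.0], [534.0, -201.0]]
long bar 330 mean [ 0.4558 -0.2364  0.0361] max/min [ 0.506 -0.227  0.047] [ 0.407 -0.248  0.025] rect [ 456.6 -237.5] [15.  99.1] 85.4
[[407.0, -241.0], [505.0, -249.0], [507.0, -234.0], [408.0, -226.0]]
long plate 121 mean [ 0.5216 -0.2415  0.0557] max/min [ 0.535 -0.203  0.063] [ 0.503 -0.28   0.05 ] rect [ 518.3 -241.4] [76.9 29.8] 86.2
[[501.0, -279.0], [531.0, -281.0], [536.0, -204.0], [506.0, -202.0]]
long stop 22 mean [ 0.3861 -0.2312  0.0545] max/min [ 0.388 -0.225  0.058] [ 0.384 -0.238  0.046] rect [ 386.1 -231.3] [13.3  4.2] 88.5
[[384.0, -238.0], [388.0, -238.0], [388.0, -225.0], [384.0, -225.0]]
short 398 mean [ 0.4918 -0.0766  0.0441] max/min [ 0.534 -0.046  0.063] [ 0.441 -0.12   0.022] rect [494.4 -68.5] [71.2 92.3] 43.5
[[437.0, -59.0], [500.0, -126.0], [552.0, -77.0], [489.0, -11.0]]
short plate 13
[... 444 characters left out ...]
0.575 0.092 0.031] rect [601.2 153. ] [ 29.5 120.7] 12.1
[[574.0, 209.0], [599.0, 91.0], [628.0, 97.0], [603.0, 215.0]]
paneltop 363 mean [0.5916 0.152  0.2035] max/min [0.628 0.214 0.214] [0.575 0.092 0.19 ] rect [601.1 153.2] [ 29.5 120.5] 12.1
[[574.0, 209.0], [599.0, 91.0], [628.0, 97.0], [603.0, 215.0]]
panel scene 3713 mean [0.5887 0.1647 0.1228] max/min [0.627 0.22  0.21 ] [0.572 0.095 0.03 ] rect [599.5 157.3] [ 32.4 123.2] 11.4
[[571.0, 214.0], [596.0, 94.0], [628.0, 100.0], [603.0, 221.0]]
foot scene 2506 mean [0.5427 0.1427 0.0073] max/min [0.65  0.251 0.012] [ 0.474 -0.01   0.004] rect [563.8 115.5] [155.2 259.7] 8.8
[[467.0, 232.0], [507.0, -25.0], [660.0, -1.0], [621.0, 256.0]]
```

```bash
python3 - <<'E'
import cv2
im=cv2.imread('pics/top0.png')
a=cv2.resize(im[180:320,180:440],(800,431),interpolation=cv2.INTER_CUBIC);cv2.imwrite('pics/c1.png',a)
E
```

```text
(no output)
```

View pics/c1.png

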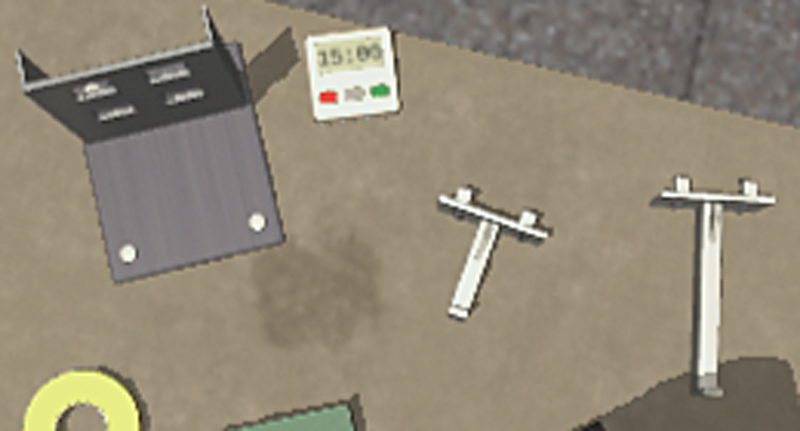

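```bash
python3 -m jog '[0.8,0.9,0,0,0,0.444,1, 0.8,0.9,0,0,0,0.444,1, 0.8,0.9,0,0,0,0.444,1, 0.8,0.9,0,0,0,0.444,1, 0.8,0.9,0,0,0,0.444,1, 0.8,0.9,0,0,0,0.444,1, 0.8,0.9,0,0,0,0.444,1, 0.8,0.9,0,0,0,0.444,1, 0.8,0.9,0,0,0,0.444,1, 0.8,0.9,0,0,0,0.444,1, 0.8,0.9,0,0,0,0.444,1, 0.8,0.9,0,0,0,0.444,1]'
python3 - <<'E'
from h import *
W1=np.load('pics/Wtop.npy');W2=np.load('pics/Wscene.npy')
for W,b in((W1,(180,270,175,240)),(W2,(190,265,205,320))):
    Q=W[b[2]:b[3],b[0]:b[1]].reshape(-1,3)
    n0=np.array([np.cos(.208),np.sin(.208)]);e=np.array([-n0[1],n0[0]])
    for z0,z1 in((.03,.10),(.10,.15),(.15,.195),(.03,.2)):
        P=Q[(Q[:,2]>z0)&(Q[:,2]<z1)]; s=P[:,:2]@n0;t=P[:,:2]@e
        k=abs(s-np.median(s))<.006; P=P[k]
        c=np.polyfit(t[k],s[k],1);k2=abs(np.polyval(c,t[k])-s[k])<.003
        c=np.polyfit(t[k][k2],s[k][k2],1)
        print(z0,z1,k2.sum(),'yaw',np.degrees(.208-np.arctan(c[0])).round(2),'s',np.polyval(c,np.median(t)).round(4),'t range',np.percentile(t,[.5,50,99.5]).round(4), 'center',(n0*np.polyval(c,t.mean())+e*(t.min()+t.max())/2).round(4))
E
```

```text
clock: 1.1
tcp_pos: [0.3543, -0.3609, 0.2309]
orientation: [-0.0, 0.643, 0.765, 0.0]
wrist_force: [-1.0, 0.8, 0.6]
finger_gap: 0.0853
grip_force: 0.0
0.03 0.1 383 yaw 12.63 s 0.6067 t range [-0.0345  0.0221  0.085 ] center [0.5883 0.1501]
0.1 0.15 288 yaw 12.55 s 0.6065 t range [-0.0346  0.0222  0.0846] center [0.5882 0.15  ]
0.15 0.195 271 yaw 12.65 s 0.6067 t range [-0.0346  0.0275  0.0846] center [0.5884 0.1502]
0.03 0.2 980 yaw 12.61 s 0.6066 t range [-0.0346  0.0239  0.0849] center [0.5883 0.1502]
0.03 0.1 1148 yaw 12.54 s 0.6078 t range [-0.0299  0.0409  0.0914] center [0.5885 0.155 ]
0.1 0.15 875 yaw 12.46 s 0.6078 t range [-0.0298  0.0411  0.0909] center [0.5885 0.155 ]
0.15 0.195 687 yaw 12.5 s 0.6079 t range [-0.0301  0.0407  0.0911] center [0.5885 0.1551]
0.03 0.2 2825 yaw 12.5 s 0.6078 t range [-0.03    0.0406  0.0912] center [0.5885 0.155 ]
```

```bash
python3 -m jog '[0.46,0.62,0,0,0,0.42,1, 0.46,0.62,0,0,0,0.42,1, 0.46,0.62,0,0,0,0.42,1, 0.46,0.62,0,0,0,0.42,1, 0.46,0.62,0,0,0,0.42,1, 0.46,0.62,0,0,0,0.42,1, 0.46,0.62,0,0,0,0.42,1, 0.46,0.62,0,0,0,0.42,1, 0.46,0.62,0,0,0,0.42,1, 0.46,0.62,0,0,0,0.42,1, 0.46,0.62,0,0,0,0.42,1, 0.46,0.62,0,0,0,0.42,1]'
cat >> h.py <<'E'
from scipy.spatial.transform import Rotation as R
def wrist(f):
    s=env.get_state();p,d=shot('wrist',f);c=eyes.calibration('wrist');T=np.array(c['tool_from_camera'])
    v,u=np.mgrid[:480,:640]
    P=np.stack([(u-c['cx'])/c['fx']*d,(v-c['cy'])/c['fy']*d,d],-1)@T[:3,:3].T+T[:3,3]
    W=P@R.from_quat(s['orientation'],scalar_first=True).as_matrix().T+s['tcp_pos'];W[d==0]=np.nan
    return s,p,d,W
E
python3 - <<'E'
from h import *
s,p,d,W=wrist('w1');print(s['tcp_pos'],s['orientation'],np.array(eyes.calibration('wrist')['tool_from_camera']).round(3).tolist())
np.save('pics/Ww1.npy',W)
m=(abs(W[...,0]-.45)<.15)&(abs(W[...,1]+.237)<.06)
B=W[m&(W[...,2]>.028)&(W[...,2]<.044)];print(len(B),B.min(0),B.max(0),cv2.minAreaRect(B[:,:2].astype(np.float32)*1000))
B=W[m&(W[...,2]>.05)&(W[...,2]<.07)];print(len(B),B.min(0),B.max(0))
E
```

```text
clock: 2.1
tcp_pos: [0.4462, -0.2371, 0.231]
orientation: [-0.0, 0.042, 0.999, 0.0]
wrist_force: [-0.2, -0.0, -0.8]
finger_gap: 0.0856
grip_force: 0.0
[ 0.44615405 -0.23709269  0.23103899] [-2.72098357e-04  4.17026301e-02  9.99130001e-01  2.40205478e-04] [[0.0, -0.954, -0.298, 0.078], [1.0, 0.001, -0.001, 0.002], [0.001, -0.298, 0.954, -0.143], [0.0, 0.0, 0.0, 1.0]]
2506 [ 0.38086267 -0.27954563  0.0280668 ] [ 0.53399974 -0.19995776  0.04395124] ((462.8521423339844, -221.42822265625), (77.47792053222656, 152.11671447753906), 71.4531478881836)
817 [ 0.38112796 -0.27978317  0.05001471] [ 0.5326817  -0.20007554  0.05965644]
```

View pics/w1.png

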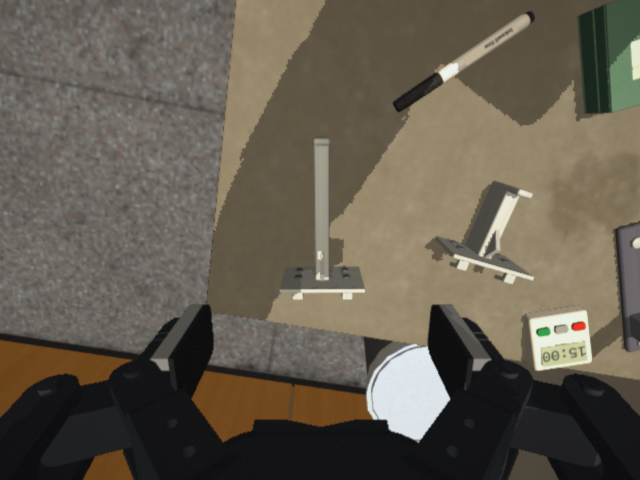

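```bash
python3 - <<'E'
from h import *
W=np.load('pics/Ww1.npy')
X=W[...,0];Y=W[...,1];Z=W[...,2]
m=(X>.40)&(X<.50)&(abs(Y+.237)<.03)&(Z>.031)&(Z<.041);B=W[m];print(m.sum(),np.percentile(B,[1,50,99],axis=0).round(4).tolist())
ed=[]
for x in np.arange(.405,.5,.01):
    k=B[abs(B[:,0]-x)<.005];ed.append((x,(k[:,1].min()+k[:,1].max())/2,np.ptp(k[:,1])))
ed=np.array(ed);print(ed.round(4).tolist());c=np.polyfit(ed[:,0],ed[:,1],1);print(c,np.degrees(np.arctan(c[0])))
for a,b in((-.28,-.27),(-.262,-.252),(-.228,-.218),(-.21,-.2)):
    for z in(.045,.05,.055):
        k=W[(Y>a)&(Y<b)&(X>.48)&(X<.56)&(abs(Z-z)<.0025)];print(a,z,len(k),(np.percentile(k[:,0],[5,50,95]).round(4) if len(k) else 0))
k=W[(X<.40)&(X>.37)&(abs(Y+.235)<.02)&(Z>.048)&(Z<.06)];print('stop',np.percentile(k,[2,50,98],axis=0).round(4).tolist())
k=W[(Y>-.285)&(Y<-.195)&(X>.48)&(X<.56)&(Z>.054)&(Z<.066)];print('platetop',len(k),np.percentile(k,[1,50,99],axis=0).round(4).tolist())
E
```

```text
1578 [[0.4009, -0.2441, 0.0335], [0.4459, -0.2342, 0.036], [0.4983, -0.2249, 0.0387]]
[[0.405, -0.2311, 0.0144], [0.415, -0.2319, 0.0146], [0.425, -0.2327, 0.0147], [0.435, -0.2333, 0.0141], [0.445, -0.2339, 0.0138], [0.455, -0.2348, 0.014], [0.465, -0.2356, 0.0141], [0.475, -0.2364, 0.0143], [0.485, -0.2372, 0.0143], [0.495, -0.238, 0.0145]]
[-0.07610272 -0.20024576] -4.351976034738111
-0.28 0.045 21 [0.5134 0.5139 0.5143]
-0.28 0.05 25 [0.5133 0.5139 0.5145]
-0.28 0.055 24 [0.5134 0.5141 0.5173]
-0.262 0.045 21 [0.5149 0.5154 0.5159]
-0.262 0.05 38 [0.5148 0.5159 0.5277]
-0.262 0.055 38 [0.5147 0.5155 0.5192]
-0.228 0.045 23 [0.5177 0.5181 0.5186]
-0.228 0.05 49 [0.5176 0.5259 0.5317]
-0.228 0.055 35 [0.5176 0.5181 0.5202]
-0.21 0.045 22 [0.519  0.5195 0.52  ]
-0.21 0.05 21 [0.5189 0.5193 0.5198]
-0.21 0.055 31 [0.5188 0.5194 0.5212]
stop [[0.3813, -0.2363, 0.0518], [0.384, -0.2297, 0.0537], [0.3868, -0.2231, 0.0552]]
platetop 463 [[0.5136, -0.2785, 0.0542], [0.5179, -0.2411, 0.0577], [0.522, -0.2016, 0.0594]]
```

```bash
python3 -m jog '[0,0.0145,-0.8,0,0,0.0025,0.3, 0,0.0145,-0.8,0,0,0.0025,0.3, 0,0.0145,-0.8,0,0,0.0025,0.3, 0,0.0145,-0.8,0,0,0.0025,0.3, 0,0.0145,-0.8,0,0,0.0025,0.3, 0,0.0145,-0.8,0,0,0.0025,0.3]' 40
python3 -m jog '[0,0,-0.32,0,0,0,0.3, 0,0,-0.32,0,0,0,0.3, 0,0,-0.32,0,0,0,0.3, 0,0,-0.32,0,0,0,0.3]'
```

```text
clock: 2.65
tcp_pos: [0.4448, -0.2332, 0.0701]
orientation: [-0.002, 0.039, 0.999, 0.001]
wrist_force: [-0.7, -0.9, 0.7]
finger_gap: 0.0554
grip_force: 0.0
clock: 2.98
tcp_pos: [0.4472, -0.2349, 0.009]
orientation: [0.0, 0.038, 0.999, -0.0]
wrist_force: [0.3, -0.8, 1.2]
finger_gap: 0.0554
grip_force: 0.0
```

```bash
python3 -m jog '[0,0,0,0,0,0,-1, 0,0,0,0,0,0,-1, 0,0,0,0,0,0,-1, 0,0,0,0,0,0,-1, 0,0,0,0,0,0,-1, 0,0,0,0,0,0,-1, 0,0,0,0,0,0,-1, 0,0,0,0,0,0,-1]' 80
python3 -m jog '[0,0,0.3,0,0,0,-1, 0,0,0.6,0,0,0,-1, 0,0,0.9,0,0,0,-1, 0,0,0.9,0,0,0,-1, 0,0,0.9,0,0,0,-1, 0,0,0.9,0,0,0,-1, 0,0,0.9,0,0,0,-1, 0,0,0.9,0,0,0,-1]'
```

```text
clock: 3.65
tcp_pos: [0.4478, -0.2354, 0.0095]
orientation: [0.002, 0.037, 0.999, -0.001]
wrist_force: [-2.1, -0.1, 7.4]
finger_gap: 0.0124
grip_force: 79.2
clock: 4.32
tcp_pos: [0.4454, -0.2336, 0.1859]
orientation: [-0.001, 0.037, 0.999, 0.001]
wrist_force: [0.8, 0.2, -2.2]
finger_gap: 0.0126
grip_force: 78.8
```

```bash
python3 -m jog '[0.02,0.15,0,0,0,0.02,-1, 0.04,0.3,0,0,0,0.03,-1, 0.05,0.45,0,0,0,0.04,-1, 0.05,0.6,0,0,0,0.05,-1, 0.05,0.75,0,0,0,0.06,-1, 0.05,0.9,0,0,0,0.07,-1, 0.05,0.9,0,0,0,0.094,-1, 0.05,0.9,0,0,0,0.094,-1]'
python3 -m jog '[0.02,0.15,0,0,0,0,-1, 0.04,0.3,0,0,0,0,-1, 0.05,0.45,0,0,0,0,-1, 0.05,0.6,0,0,0,0,-1, 0.05,0.75,0,0,0,0,-1, 0.05,0.9,0,0,0,0,-1, 0.05,0.9,0,0,0,0,-1, 0.05,0.9,0,0,0,0,-1, 0.05,0.9,0,0,0,0,-1, 0.05,0.9,0,0,0,0,-1]'
python3 - <<'E'
from h import *
s,p,d,W=wrist('w2');print(s['tcp_pos'],s['orientation'],s['finger_gap'])
np.save('pics/Ww2.npy',W)
p,d=shot('scene','s2');np.save('pics/Ws2.npy',cloud('scene',d))
p,d=shot('top','t2');np.save('pics/Wt2.npy',cloud('top',d))
a=cv2.imread('pics/w2.png');b=cv2.imread('pics/s2.png')
cv2.imwrite('pics/c2.png',np.hstack([cv2.resize(a,(400,300)),cv2.resize(b[180:360,180:420],(400,300))]))
E
```

```text
clock: 4.98
tcp_pos: [0.4546, -0.0523, 0.185]
orientation: [-0.002, -0.113, 0.994, 0.001]
wrist_force: [0.1, 0.1, -2.1]
finger_gap: 0.0127
grip_force: 78.9
clock: 5.82
tcp_pos: [0.4661, 0.1244, 0.1865]
orientation: [-0.001, -0.109, 0.994, -0.0]
wrist_force: [0.9, -0.3, -2.8]
finger_gap: 0.0122
grip_force: 79.2
[0.46613543 0.124441   0.18652424] [-7.92808936e-04 -1.08900861e-01  9.94052288e-01 -1.49172173e-04] 0.012157218767207392
```

View pics/c2.png

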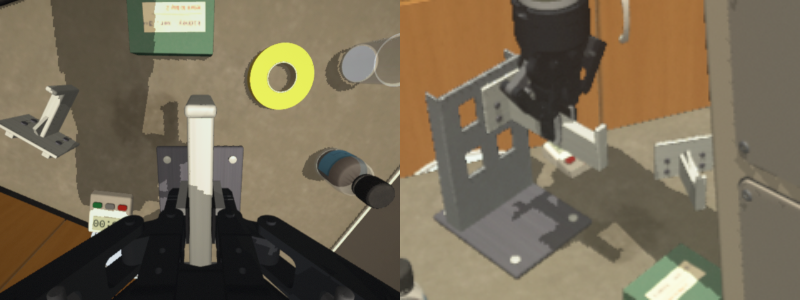

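The wrist view (left half) shows the bar held straight with its stop at (200,105); the scene crop (right half) shows the cross plate at (495,105) just in front of the panel, with the bar looking level. I'll measure it relative to the panel with each camera.

```bash
cat > m.py <<'E'
from h import *
C={'scene':(.5885,.155,.15),'top':(.5883,.1502,.15)}
a=np.radians(12.55);F=np.array([[np.cos(a),np.sin(a),0],[-np.sin(a),np.cos(a),0],[0,0,1]])
def rel(n,W): return (W-np.array(C[n]))@F.T
E
python3 - <<'E'
from m import *
q=lambda k,p=[2,50,98]: np.percentile(k,p,axis=0).round(4).tolist() if len(k) else None
for n,f in(('scene','Ws2'),('top','Wt2')):
    Q=rel(n,np.load('pics/%s.npy'%f));x,y,z=Q[...,0],Q[...,1],Q[...,2]
    k=Q[(x>-.075)&(x<-.02)&(abs(y)<.06)&(z>.035)&(z<.1)];print(n,'upper plate',len(k),q(k))
    k=Q[(x>-.075)&(x<-.02)&(y>.012)&(y<.06)&(z>.0)&(z<.1)];print(n,'plate side',len(k),q(k))
    k=Q[(x<-.17)&(x>-.24)&(abs(y)<.03)&(z>-.03)&(z<.12)];print(n,'stop',len(k),q(k))
s=env.get_state();t=s['tcp_pos'];T=np.r_[.018,0,0]
W=np.load('pics/Ww2.npy');Q=(W-np.array([.5884,.1525,.15]))@F.T
k=Q[(Q[...,0]<-.15)&(Q[...,0]>-.25)&(abs(Q[...,1])<.03)&(Q[...,2]>0)];print('wrist bar',q(k))
for x0 in(-.225,-.195,-.185,-.175,-.165):
    j=k[abs(k[:,0]-x0)<.004];print(x0,q(j))
print('tcp rel',((t-np.array([.5884,.1525,.15]))@F.T).round(4))
E
```

```text
scene upper plate 434 [[-0.0716, -0.0243, 0.0362], [-0.0537, 0.0224, 0.0577], [-0.0501, 0.0406, 0.0847]]
scene plate side 358 [[-0.0564, 0.0123, 0.0277], [-0.0536, 0.0276, 0.0574], [-0.05, 0.0406, 0.0845]]
scene stop 304 [[-0.1913, -0.0052, 0.0285], [-0.1874, 0.0054, 0.0537], [-0.1712, 0.0082, 0.0809]]
top upper plate 159 [[-0.0653, -0.0391, 0.0372], [-0.0536, -0.0248, 0.0705], [-0.0393, -0.0064, 0.0872]]
top plate side 0 None
top stop 119 [[-0.1897, -0.0066, 0.0336], [-0.1808, -0.0019, 0.064], [-0.1703, 0.0068, 0.0851]]
wrist bar [[-0.1916, -0.0053, 0.0442], [-0.174, 0.0014, 0.0636], [-0.1511, 0.0079, 0.0821]]
-0.225 None
-0.195 [[-0.1917, -0.0044, 0.0305], [-0.1915, 0.0014, 0.0645], [-0.191, 0.0071, 0.0807]]
-0.185 [[-0.1889, -0.0053, 0.0623], [-0.1868, 0.0014, 0.081], [-0.1811, 0.0078, 0.0825]]
-0.175 [[-0.1789, -0.0054, 0.0617], [-0.1751, 0.0014, 0.0634], [-0.1711, 0.0079, 0.0647]]
-0.165 [[-0.1688, -0.0055, 0.0617], [-0.165, 0.0011, 0.0633], [-0.1611, 0.008, 0.0646]]
tcp rel [-0.1251 -0.0008  0.0371]
```

```bash
python3 -m jog '[0,0,-0.1,0,0,0,-1, 0,0,-0.2,0,0,0,-1, 0,0,-0.2475,0,0,0,-1, 0,0,-0.2475,0,0,0,-1, 0,0,-0.2475,0,0,0,-1]'
python3 -m jog '[0.04,0.009,0,0,0,0,-1, 0.08,0.018,0,0,0,0,-1, 0.12,0.027,0,0,0,0,-1, 0.16,0.036,0,0,0,0,-1, 0.2,0.0445,0,0,0,0,-1, 0.215,0.048,0,0,0,0,-1, 0.215,0.048,0,0,0,0,-1, 0.215,0.048,0,0,0,0,-1]'
python3 - <<'E'
from m import *
q=lambda k,p=[2,50,98]: np.percentile(k,p,axis=0).round(4).tolist() if len(k) else None
p,d=shot('scene','s3');Q=rel('scene',cloud('scene',d));x,y,z=Q[...,0],Q[...,1],Q[...,2]
k=Q[(x>-.02)&(x<-.006)&(y>.012)&(y<.06)&(z>-.015)&(z<.04)];print('plate',len(k),q(k))
k=Q[(x<-.12)&(x>-.16)&(abs(y)<.03)&(z>-.05)&(z<.12)];print('stop',len(k),q(k))
b=cv2.imread('pics/s3.png');cv2.imwrite('pics/c3.png',cv2.resize(b[190:340,180:380],(800,600),interpolation=cv2.INTER_CUBIC))
s=env.get_state();print(((s['tcp_pos']-np.array([.5884,.1525,.15]))@F.T).round(4),s['wrist_force'])
E
```

```text
clock: 6.38
tcp_pos: [0.466, 0.1253, 0.1377]
orientation: [-0.001, -0.11, 0.994, 0.0]
wrist_force: [0.7, -0.7, -1.5]
finger_gap: 0.0127
grip_force: 79.2
clock: 7.05
tcp_pos: [0.5093, 0.1353, 0.1376]
orientation: [-0.0, -0.11, 0.994, 0.0]
wrist_force: [-0.2, -0.5, -1.6]
finger_gap: 0.0126
grip_force: 79.2
plate 272 [[-0.0124, 0.0127, -0.0143], [-0.0095, 0.0295, 0.0082], [-0.0067, 0.0417, 0.0353]]
stop 318 [[-0.1472, -0.004, -0.0198], [-0.1419, 0.0067, 0.0038], [-0.1211, 0.0099, 0.0312]]
[-0.0813  0.0005 -0.0124] [-0.76128964  0.11147182 -1.82360691]
```

View pics/c3.png

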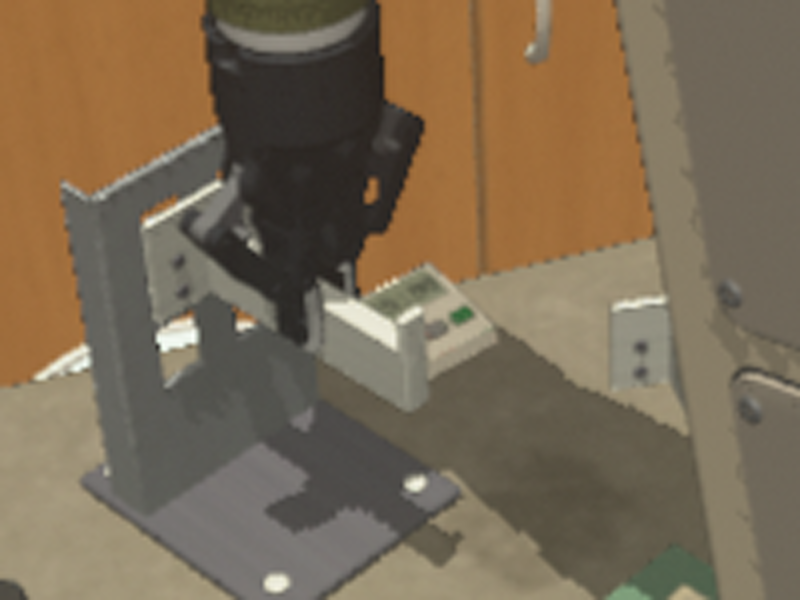

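The picture shows the cross plate close to the panel at (185,255) with no gap visible and the bar level; the tabs are entering the slots without force. I'll go the last 5 mm.

```bash
python3 -m jog '[0.012,0.0027,0,0,0,0,-1, 0.025,0.0055,0,0,0,0,-1, 0.025,0.0055,0,0,0,0,-1, 0.025,0.0055,0,0,0,0,-1]'
python3 -m jog '[0,0,-0.02,0,0,0,-1, 0,0,-0.04,0,0,0,-1, 0,0,-0.06,0,0,0,-1, 0,0,-0.06,0,0,0,-1, 0,0,-0.06,0,0,0,-1]'
```

```text
clock: 7.43
tcp_pos: [0.5144, 0.1364, 0.1378]
orientation: [0.0, -0.11, 0.994, 0.0]
wrist_force: [-0.3, 0.1, -1.8]
finger_gap: 0.0127
grip_force: 79.1
clock: 7.85
tcp_pos: [0.514, 0.1364, 0.1253]
orientation: [-0.0, -0.11, 0.994, 0.0]
wrist_force: [0.0, -0.8, -2.4]
finger_gap: 0.0123
grip_force: 79.2
```

```bash
python3 -m jog '[0,0,-0.015,0,0,0,-1, 0,0,-0.03,0,0,0,-1, 0,0,-0.04,0,0,0,-1, 0,0,-0.04,0,0,0,-1, 0,0,-0.04,0,0,0,-1]'
```

```text
clock: 8.27
tcp_pos: [0.5143, 0.1364, 0.1177]
orientation: [-0.0, -0.11, 0.994, 0.0]
wrist_force: [0.3, -0.5, -2.1]
finger_gap: 0.0127
grip_force: 79.2
```

```bash
python3 -m jog '[0,0,-0.005,0,0,0,-1, 0,0,-0.01,0,0,0,-1, 0,0,-0.01,0,0,0,-1]'; python3 -m jog '[0,0,-0.005,0,0,0,-1, 0,0,-0.01,0,0,0,-1, 0,0,-0.01,0,0,0,-1]'
```

```text
clock: 8.52
tcp_pos: [0.5144, 0.1364, 0.1158]
orientation: [0.0, -0.11, 0.994, 0.0]
wrist_force: [0.8, 0.3, -1.6]
finger_gap: 0.0127
grip_force: 79.2
clock: 8.77
tcp_pos: [0.5145, 0.1364, 0.1149]
orientation: [0.001, -0.11, 0.994, -0.0]
wrist_force: [-3.9, -1.3, 5.5]
finger_gap: 0.0129
grip_force: 80.5
```

```bash
python3 -m jog '[0,0,-0.005,0,0,0,-1, 0,0,-0.01,0,0,0,-1, 0,0,-0.01,0,0,0,-1]'
python3 - <<'E'
from m import *
q=lambda k,p=[2,50,98]: np.percentile(k,p,axis=0).round(4).tolist() if len(k) else None
p,d=shot('scene','s4');Q=rel('scene',cloud('scene',d));x,y,z=Q[...,0],Q[...,1],Q[...,2]
k=Q[(x>-.02)&(x<-.002)&(y>.012)&(y<.06)&(z>-.035)&(z<.04)];print('plate',len(k),q(k))
k=Q[(x<-.12)&(x>-.16)&(abs(y)<.03)&(z>-.07)&(z<.12)];print('stop',len(k),q(k))
E
```

```text
clock: 9.02
tcp_pos: [0.5142, 0.1363, 0.1138]
orientation: [0.001, -0.11, 0.994, -0.0]
wrist_force: [-6.7, -0.7, 11.6]
finger_gap: 0.0129
grip_force: 81.5
plate 257 [[-0.0075, 0.0125, -0.0338], [-0.0045, 0.0293, -0.0106], [-0.0022, 0.0527, 0.024]]
stop 260 [[-0.1421, -0.0044, -0.0446], [-0.1382, 0.0065, -0.0194], [-0.1208, 0.0096, 0.0059]]
```

```bash
python3 -m jog '[0,0,0.008,0,0,0,-1, 0,0,0.008,0,0,0,-1]' 20
python3 -m jog '[0,0,0,0,0,0,-0.4, 0,0,0,0,0,0,-0.2, 0,0,0,0,0,0,0, 0,0,0,0,0,0,0.2, 0,0,0,0,0,0,0.2, 0,0,0,0,0,0,0.2]'
python3 - <<'E'
from m import *
q=lambda k,p=[2,50,98]: np.percentile(k,p,axis=0).round(4).tolist() if len(k) else None
p,d=shot('scene','s5');Q=rel('scene',cloud('scene',d));x,y,z=Q[...,0],Q[...,1],Q[...,2]
k=Q[(x>-.02)&(x<-.002)&(y>.012)&(y<.045)&(z>-.055)&(z<.04)];print('plate',len(k),q(k))
k=Q[(x<-.12)&(x>-.16)&(abs(y)<.03)&(z>-.07)&(z<.12)];print('stop',len(k),q(k))
b=cv2.imread('pics/s5.png');cv2.imwrite('pics/c5.png',cv2.resize(b[190:340,180:380],(800,600),interpolation=cv2.INTER_CUBIC))
E
```

```text
clock: 9.23
tcp_pos: [0.5143, 0.1364, 0.1144]
orientation: [0.0, -0.11, 0.994, -0.0]
wrist_force: [-3.8, -0.7, 5.1]
finger_gap: 0.0126
grip_force: 80.3
clock: 9.73
tcp_pos: [0.5144, 0.1364, 0.1132]
orientation: [-0.0, -0.11, 0.994, 0.0]
wrist_force: [-0.2, 0.2, -0.4]
finger_gap: 0.0513
grip_force: 0.0
plate 211 [[-0.0096, 0.0194, -0.044], [-0.0058, 0.0332, -0.0167], [-0.0022, 0.0422, 0.0137]]
stop 268 [[-0.1443, -0.0057, -0.0511], [-0.1392, 0.0062, -0.026], [-0.1208, 0.0095, -0.0003]]
```

View pics/c5.png

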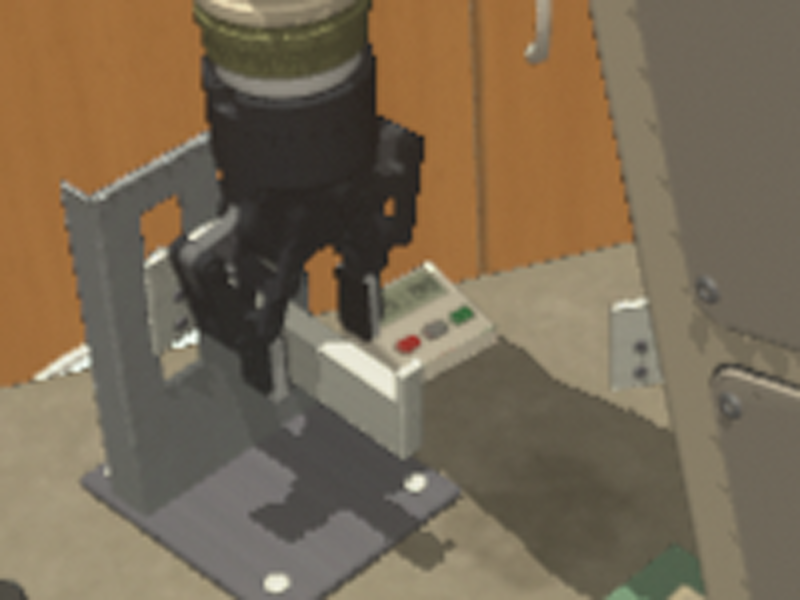

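The picture shows the arm released and hanging by its tabs, with the plate at (165,290) against the panel and the bar slightly sagging (stop at (410,400)). I'll retract straight up and measure the rest pose.

```bash
python3 -m jog '[0,0,0.05,0,0,0,0.2, 0,0,0.15,0,0,0,0.2, 0,0,0.3,0,0,0,0.2, 0,0,0.45,0,0,0,0.2, 0,0,0.6,0,0,0,0.2, 0,0,0.75,0,0,0,0.2, -0.2,0,0.9,0,0,0,0.2, -0.4,0,0.9,0,0,0,0.2, -0.6,0,0.9,0,0,0,0.2, -0.6,0,0.9,0,0,0,0.2, -0.6,0,0.9,0,0,0,0.2]'
python3 - <<'E'
from m import *
q=lambda k,p=[2,50,98]: np.percentile(k,p,axis=0).round(4).tolist() if len(k) else None
p,d=shot('scene','s6');Q=rel('scene',cloud('scene',d));x,y,z=Q[...,0],Q[...,1],Q[...,2]
k=Q[(x>-.016)&(x<-.002)&(y>.012)&(y<.041)&(z>-.055)&(z<.04)];print('plate',len(k),q(k))
for z0 in(-.035,-.02,-.005,.008):
    j=k[abs(k[:,2]-z0)<.005];print(z0,len(j),q(j)) 
k=Q[(x<-.12)&(x>-.16)&(abs(y)<.03)&(z>-.07)&(z<.12)];print('stop',len(k),q(k))
k=Q[(x<-.02)&(x>-.12)&(abs(y-.002)<.005)&(z>-.07)&(z<.03)];c=np.polyfit(k[:,0],k[:,2],1);print('bar top slope',len(k),c)
p,d=shot('top','t6');Q=rel('top',cloud('top',d));x,y,z=Q[...,0],Q[...,1],Q[...,2]
k=Q[(x<-.02)&(x>-.12)&(abs(y)<.012)&(z>-.03)&(z<.02)];c=np.polyfit(k[:,0],k[:,2],1);e=np.polyfit(k[:,0],k[:,1],1);print('top: bar slope z, y',len(k),c,e)
b=cv2.imread('pics/s6.png');cv2.imwrite('pics/c6.png',cv2.resize(b[190:340,180:380],(800,600),interpolation=cv2.INTER_CUBIC))
E
```

```text
clock: 10.7
tcp_pos: [0.3923, 0.1365, 0.2949]
orientation: [0.001, -0.111, 0.994, 0.0]
wrist_force: [-0.1, 0.1, -0.5]
finger_gap: 0.0512
grip_force: 0.0
plate 298 [[-0.0091, 0.0125, -0.0438], [-0.0062, 0.0274, -0.0121], [-0.0028, 0.0408, 0.0136]]
-0.035 50 [[-0.0075, 0.0137, -0.0399], [-0.0047, 0.0283, -0.0347], [-0.0029, 0.0409, -0.0302]]
-0.02 43 [[-0.0078, 0.0127, -0.0248], [-0.0061, 0.0269, -0.0196], [-0.0032, 0.0408, -0.0152]]
-0.005 55 [[-0.0079, 0.0124, -0.0097], [-0.0065, 0.0266, -0.0053], [-0.0042, 0.0401, -0.0003]]
0.008 58 [[-0.0094, 0.0125, 0.0033], [-0.0074, 0.0254, 0.0086], [-0.0038, 0.0404, 0.0129]]
stop 269 [[-0.144, -0.0057, -0.051], [-0.1387, 0.0064, -0.0269], [-0.1209, 0.0097, 0.0001]]
bar top slope 259 [ 0.12137135 -0.00739482]
top: bar slope z, y 398 [ 0.08854144 -0.00682946] [-0.00425169  0.00067065]
```

View pics/c6.png

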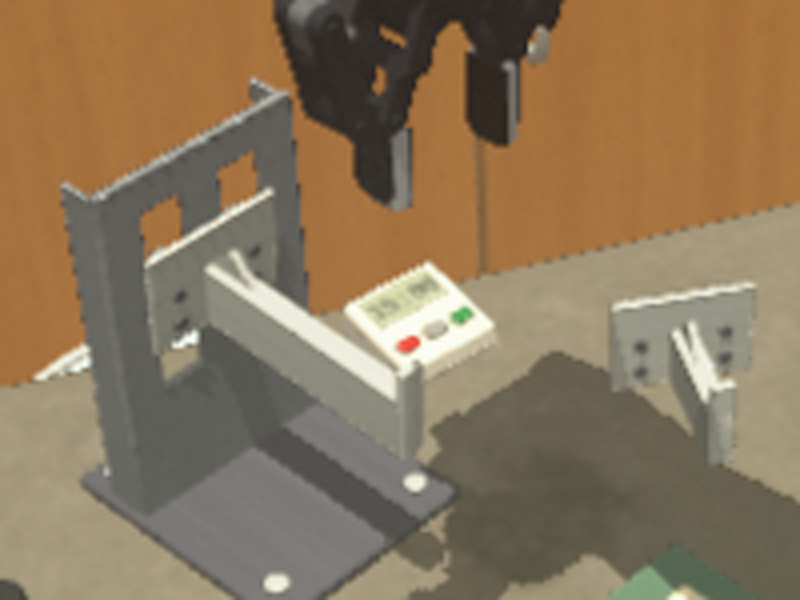

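The picture shows the arm hanging by itself in the upper slots: plate at (210,265) flat on the panel, stop at (410,410). Tilt is about 0.08 to 0.1 rad, and the hooks point is off by about (-3, 1, 1) mm, which is within tolerance. The short arm is untouched.

```bash
python3 -c "
from workcell import env
print(env.hand_in())"
```

```text
the job is handed in; nothing more can be done
None
```

The long arm hangs by itself in the upper slots, and the job is handed in at about 10.8 s: measured offset is about 3 mm, tilt about 0.1 rad against the 0.18 limit, and the short arm was never touched; no verdict was returned.

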